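Start the flask stopper in its thread

TASK

The stopper has been dropped loosely into the neck of the steel food flask and its thread has not caught. Without taking it out, turn it backward (anticlockwise from above) until you feel it drop at the start of the thread and let it settle there, then screw it forward (clockwise) one full turn; the food is hot and must still vent, so do not screw it home. Finish still holding the stopper by its knob in that position, with the flask standing upright where it was and the things around it undisturbed.

Things in the scene. Friction and masses are not known exactly. Their poses are not given: they have to be found in the camera images.
- flask: Round upright food flask of brushed steel, 92 mm across, 150 mm high, neck 69 mm across; loose on the worktop, about 1.1 kg with its contents. Origin: centre of its underside, z up along its axis. x (either way round) is where the thread starts: the stopper drops when its x is parallel to it; nothing visible marks it.
- flask_rim (a point): Centre of the flask's mouth, level with its rim, 150 mm above the worktop. The bore is 56 mm wide.
- stopper: Grey plastic screw stopper with a black top, 0.13 kg, standing in the flask's neck. Origin: centre of the underside of its flange (69 mm across, 9 mm thick), z up along its axis, x at its thread's lower end. The flange starts 20 to 23 mm above the flask's rim (thread not caught), is 18 mm above it after the drop, 6 mm one full turn later and touches it after one and a half turns.
- stopper_grip (a point): Centre of the stopper's knob, on its axis: a round ribbed black knob 46 mm across and 30 mm high that stands on the flange. This point is 15 mm above the flange's top, 24 mm above the flange's underside and 15 mm below the knob's top. The stopper turns easily and stays where it is left.
- flask_cup_mid (a point): Centre of the flask's steel drinking cup, 88 mm across, 58 mm high, standing by. Leave alone.
- mug_tea_mid (a point): Centre of a spotted white mug, 82 mm wide and 91 mm high, standing by. Leave alone.
- lemon_mid (a point): Centre of a lemon, 71x53x51 mm. Leave alone.
- onion_mid (a point): Centre of an onion, 82 mm across. Leave alone.
- tin_tuna_mid (a point): Centre of a low round tin, 86 mm across, 40 mm high. Leave alone.
- stopper_thread (a point): On the stopper's axis at the lower end of its thread, 30 mm below the flange. Right-hand two-start thread, 12 mm per turn, 1.5 mm play. At first it lies on top of two lugs in the neck; turned backward it climbs 1 mm per 30 degrees and after 50 to 115 degrees, when its x comes into line with the flask's x, it can drop 6 mm by its weight if not held up. Farther backward it climbs again.
- dessert_spoon_mid (a point): Middle of a steel spoon, 191 mm long, lying on the worktop. Leave alone.

How it is judged:
By the outcome, as a careful person would: the job done as asked, in the order asked, and still so for the second after the job is handed in, while the arm keeps its last pose, push and grip.
It also fails if it takes over 72 s, if anything falls off the work surface, if the arm or the gripper's body presses on something with over 40 N, if the wrist force passes 120 N, or if a joint passes its speed limit or range.

ROBOT

A 6-joint arm with a two-finger parallel gripper is mounted at the origin on a cart in front of the work surface, level with it; the furniture and walls round the work are solid. World frame = base frame: x ahead of the robot, y to its left, z up, the work surface at z = 0. Lengths are in m, angles in rad, forces in N, time in s.
With the tool pointing down it reaches from about 0.25 to 0.725 m from the base axis. Payload 4 kg.
Tool frame: the origin (TCP) lies midway between the tips of the shut fingers; the grasp point (between the pads) lies bot.tcp_to_grasp behind it (bot.tcp_to_grasp is the distance from the TCP to the grasp point, in m); z points along the fingers, y is the line along which they close (so a half turn about z gives the same grasp; the last joint's range is limited). The gripper opens to 85 mm and grips with 20 to 120 N. Pads are 22 mm wide; open, the fingers measure 114 mm over their backs; the gripper's body (76 mm by 85 mm) begins 54 mm behind the grasp point. The pads swing forward as they close: fully open they stand 13 mm farther back than shut.
Start: joints at [1.321, 0.241, 0.005, 1.335, 0, 1.571], TCP at [0.124, 0.484, 0.231] pointing down, gripper open.
Joint ranges: [-2.72, 2.72], [-1.05, 1.87], [-1.09, 1.28], [-1.99, 2.15], [-1.42, 1.44], [-3.14, 3.14]. Speed limits (rad/s): [2.79, 2.79, 3.14, 3.14, 3.14, 3.14].

INTERFACE

Orientations are given as a unit quaternion [x, y, z, w].
In Python, from workcell import readout, camera, bot gives the robot as it stands. The module is installed in compiled form; this text tells all that it offers.
- The arm moves only by the tool jog_arm, never from a script. Its argument "motion" is a list of rows, each an object of numbers: "x", "y", "z": the shift along the tool's x, y, z in mm; "spin": the turn about the tool's z in degrees; "fingers": the closure, from -1 (fully open) to 1 (shut). A call has 1 to 8 rows; each row is the pose to reach, as a shift and turn from the pose commanded when the call began, along the tool's axes at that moment; what a row does not reach only later rows make up. A row lasts 1/8 s, in which the tool goes at most 62.5 mm and 10.7 degrees, less where a joint would pass 70% of its speed; a pose out of reach is approached as far as the arm can. A call with a gripper value outside its range is refused whole. The fingers move at their own pace and stop on an object; the grip force is fixed at half the most. Time passes only in rows, so rows that repeat a pose let the fingers close. It gives the time, the measured TCP pose, the force, the opening and the grip force at its end, in the units of the state.
- readout.get_obs(): the state, without advancing time (a new reading comes with each control period).
- camera(name): name is "scene" or "top" or "wrist"; returns a dict with "pixels" (480x640x3 uint8, red, green, blue), "K" (3x3 intrinsics, pixels), "rvec" (rotation vector, rad) and "tvec" (3), from world to camera coordinates, as OpenCV has them. Camera axes: x right, y down, z forward; pixel columns grow to the right and rows downward; lengths in m; the calibration is good to about 2 mm. A picture is of the moment at which its call begins. There is no depth.
- bot.job_done(): hands the job in; it is judged then, once.
The state is a dict: "clock": time; "joint_pos": joint angles; "joint_vel": joint speeds; "tau": joint torques, N m; "eef_pos": TCP position; "tool_rot": TCP orientation; "ft_force": force on the tool from outside, world axes, zero at the start; "ft_torque": the same for the moment, N m; "grip_width": finger opening in m; "grasp_force": force on a finger pad.
Only numpy, scipy, OpenCV 4.12 (cv2) and the standard library are available. Lean on these libraries where they do the work, as an engineer would, in place of code of your own. Each camera call takes 0.05 s, during which the arm holds its last target. There are 200 camera calls.

## Working session

There is one attempt and no reset: what is moved stays moved. The work goes in short steps, Python scripts to look and compute and a tool call to move; the robot and the scene stay as the last step left them, time stands still between calls to the robot, and variables do not carry over. Pictures are saved under pics/ and viewed, at most 10 in all, crops included, and the job is handed in when it is done.

Besides the shell and the picture viewer there is one more tool, called as name([rows], argument=value, ...), one row to a line, values as JSON. jog_arm: Moves the arm, as the interface text tells. Its arguments: {"type":"object","properties":{"motion":{"type":"array"}},"required":["motion"]}

```bash
mkdir -p pics; cat > h.py <<'E'
import numpy as np, cv2
from workcell import readout, camera, bot
def snap(n,f):
    c=camera(n); cv2.imwrite(f'pics/{f}.png',c['pixels'][:,:,::-1])
    np.savez(f'pics/{f}.npz',**{k:np.array(c[k]) for k in('pixels','K','rvec','tvec')}); return c
def ray(c,u,v):
    R=cv2.Rodrigues(np.array(c['rvec'],float))[0]; o=-R.T@np.array(c['tvec']).ravel()
    d=R.T@np.linalg.inv(c['K'])@np.array([u,v,1.]); return o,d/np.linalg.norm(d)
def onz(c,u,v,z):
    o,d=ray(c,u,v); return o+d*(z-o[2])/d[2]
def proj(c,p): return cv2.projectPoints(np.array(p,float).reshape(-1,1,3),np.array(c['rvec'],float),np.array(c['tvec'],float),np.array(c['K'],float),None)[0].reshape(-1,2)
E
python3 - <<'E'
from h import *
a=snap('scene','s0');b=snap('top','t0')
for c in(a,b): print(ray(c,320,240))
print(readout.get_obs(),bot.tcp_to_grasp)
E
```

```text
(array([-0.10788186, -0.45072144,  0.70219963]), array([ 0.67089034,  0.4813749 , -0.56407833]))
(array([0.41158157, 0.03594132, 1.32075947]), array([ 0.10382744, -0.01954986, -0.99440317]))
{'clock': 0.1, 'joint_pos': array([ 1.32101430e+00,  2.41341084e-01,  3.85366527e-03,  1.33519923e+00,
       -1.08628940e-05,  1.57085155e+00]), 'joint_vel': array([-0.00019082, -0.00203771,  0.00252847,  0.00150986, -0.00068331,
        0.00135484]), 'tau': array([-3.94223662e-04, -3.73138225e+01,  2.53009969e+01,  1.08519854e-02,
        1.05207405e-05, -1.14987068e-05]), 'eef_pos': array([0.12345915, 0.48393193, 0.23049824]), 'tool_rot': array([ 1.24593930e-01,  9.92207367e-01, -9.38480028e-04, -1.12320558e-04]), 'ft_force': array([ 0.44664419, -0.25317016,  0.3910736 ]), 'ft_torque': array([-0.01039169, -0.03930282,  0.01283005]), 'grasp_force': 0.0, 'grip_width': 0.08515611006971947} 0.0187
```

View pics/s0.png

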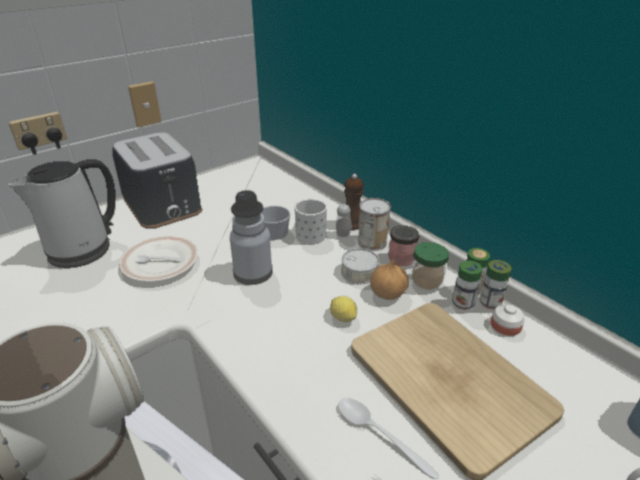

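View pics/t0.png

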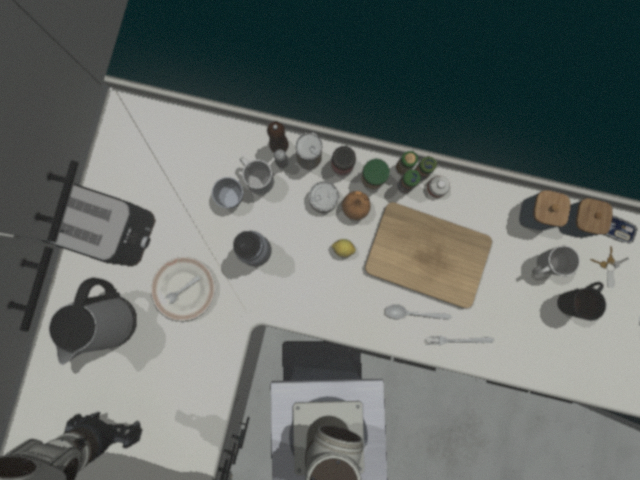

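The scene view shows the flask at about (250,245) with the black stopper on top at (246,202). In the top view the stopper is near (250,246), and the arm is at the lower left.

```bash
python3 - <<'E'
from h import *
a=dict(np.load('pics/s0.npz'));b=dict(np.load('pics/t0.npz'))
def black(c,x0,y0,x1,y1,t=60):
    g=cv2.cvtColor(c['pixels'],cv2.COLOR_RGB2GRAY)[y0:y1,x0:x1]; m=(g<t).astype(np.uint8)
    n,l,s,ce=cv2.connectedComponentsWithStats(m)
    i=1+np.argmax(s[1:,4]); return s[i]+[x0,y0,0,0,0],ce[i]+[x0,y0]
sa=black(a,225,185,272,235); sb=black(b,228,225,275,272); print(sa,sb)
for z in(.19,.2105): print(z,onz(b,*sb[1],z), onz(a,*sa[1],z))
o1,d1=ray(a,*sa[1]);o2,d2=ray(b,*sb[1])
t=np.linalg.lstsq(np.c_[d1,-d2],o2-o1,rcond=None)[0]; print(o1+t[0]*d1,o2+t[1]*d2)
A=cv2.resize(a['pixels'][180:290,215:305],None,fx=4.5,fy=4.5,interpolation=3)
B=cv2.resize(b['pixels'][215:285,215:285],(390,390),interpolation=3)
im=np.zeros((500,800,3),np.uint8); im[:495,:405]=A[:495,:405]; im[:390,408:798]=B
cv2.imwrite('pics/c0.png',im[:,:,::-1])
from scipy.spatial.transform import Rotation as R
print(R.from_quat(readout.get_obs()['tool_rot']).as_matrix())
E
```

```text
(array([235, 198,  15,  14,  85]), array([241.87058824, 205.35294118])) (array([235, 233,  24,  26, 429]), array([246.67365967, 244.94871795]))
0.19 [0.52192426 0.19543594 0.19      ] [0.50958867 0.19435403 0.19      ]
0.2105 [0.51992381 0.19254439 0.2105    ] [0.48487536 0.16853588 0.2105    ]
[0.51685637 0.20194665 0.18397135] [0.52253591 0.19632005 0.18373194]
[[-9.68952680e-01  2.47245819e-01 -4.56748398e-04]
 [ 2.47246240e-01  9.68950944e-01 -1.83434468e-03]
 [-1.09672592e-05 -1.89032251e-03 -9.99998213e-01]]
```

View pics/c0.png

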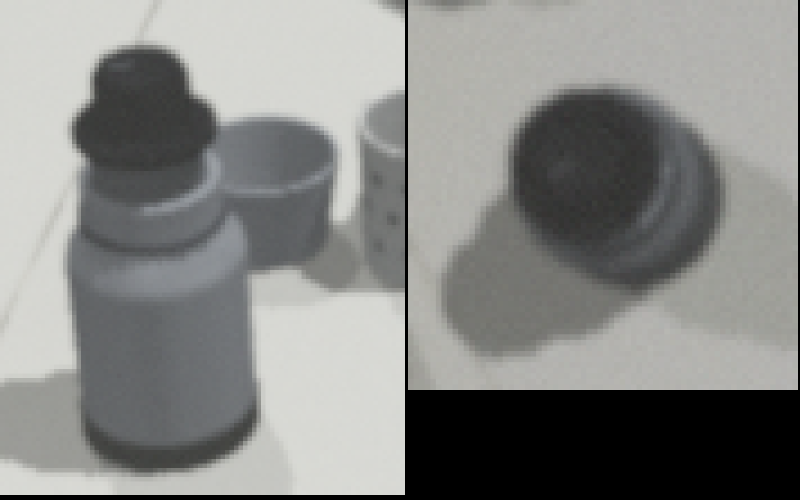

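The crop shows the black flange and knob tilted up on the steel neck, with clear space around the knob and the nearest cup well to the right. Triangulation puts the axis near (0.521, 0.194). I'll move above it.

jog_arm([
  {"x": -40,"y": -15,"z": -40,"spin": -10,"fingers": -1},
  {"x": -100,"y": -40,"z": -90,"spin": -20,"fingers": -1},
  {"x": -155,"y": -65,"z": -110,"spin": -30,"fingers": -1},
  {"x": -215,"y": -90,"z": -110,"spin": -40,"fingers": -1},
  {"x": -270,"y": -110,"z": -110,"spin": -50,"fingers": -1},
  {"x": -325,"y": -130,"z": -110,"spin": -60,"fingers": -1},
  {"x": -380,"y": -150,"z": -110,"spin": -70,"fingers": -1},
  {"x": -430,"y": -170,"z": -110,"spin": -80,"fingers": -1},
])

```text
clock: 1.1
eef_pos: [0.465, 0.2374, 0.3409]
tool_rot: [-0.519, 0.855, 0.0, -0.0]
ft_force: [0.8, 0.5, 0.3]
grip_width: 0.0854
grasp_force: 0.0
```

jog_arm([
  {"spin": 0,"fingers": -1},
  {"spin": 0,"fingers": -1},
  {"spin": 0,"fingers": -1},
])

```text
validation failed for argument at $.mo...
```

```bash
python3 - <<'E'
from h import *
o=readout.get_obs(); c=snap('wrist','w0'); print(o['eef_pos'],o['tool_rot'],o['joint_pos'],ray(c,320,240), proj(c,[.521,.1945,.2105]))
E
```

```text
[0.46499923 0.23744528 0.34089891] [-5.18673314e-01  8.54972458e-01  1.33814782e-04 -2.65434071e-04] [ 4.71987499e-01  2.70866992e-01  3.26586483e-01  1.62706486e+00
  2.28027058e-04 -6.18609598e-01] (array([0.43440233, 0.1763255 , 0.48441673]), array([ 0.1135171 ,  0.23576566, -0.9651572 ])) [[217.57831847 214.67341568]]
```

View pics/w0.png

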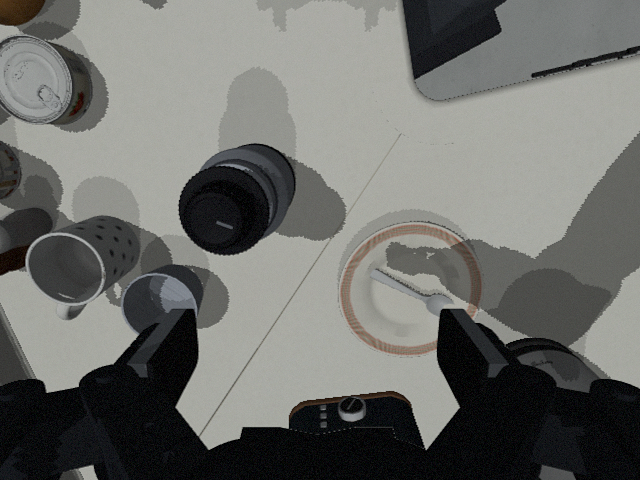

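The wrist view shows the stopper at about (222,208), with a light tick on the knob top at (224,225). The flange and neck rim lie behind it. I'll measure the knob top and flange more closely.

```bash
python3 - <<'E'
from h import *
c=dict(np.load('pics/w0.npz'))
g=cv2.cvtColor(c['pixels'],cv2.COLOR_RGB2GRAY)[135:265,170:300].astype(float)
im=np.clip(g*2.2,0,255).astype(np.uint8)
im=cv2.resize(im,None,fx=4.5,fy=4.5,interpolation=3); im=cv2.cvtColor(im,8)
# predicted circles for centre guess
th=np.linspace(0,2*np.pi,60)
for r,z,col in((.023,.2105,(0,0,255)),(.0345,.1805,(0,255,0)),(.0345,.15,(255,0,0))):
    p=proj(c,np.c_[.521+r*np.cos(th),.1945+r*np.sin(th),0*th+z])
    cv2.polylines(im,[((p-[170,135])*4.5+2).astype(np.int32)],True,col,1)
cv2.imwrite('pics/c1.png',im)
E
```

```text
(no output)
```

View pics/c1.png

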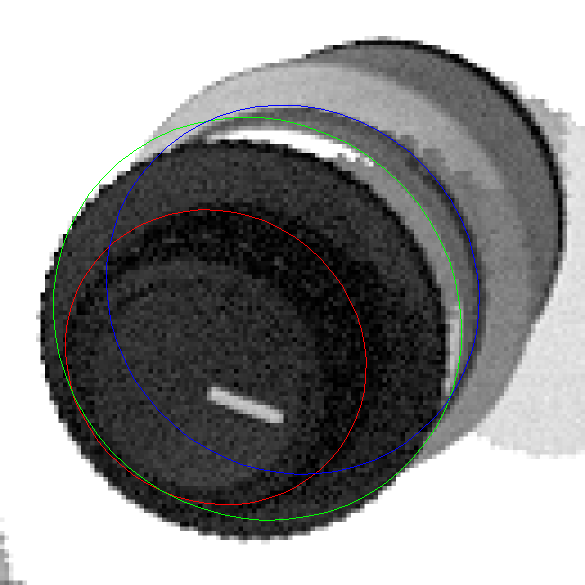

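```bash
python3 - <<'E'
from h import *
from scipy.spatial.transform import Rotation as R
c=dict(np.load('pics/w0.npz'))
# side mid: fit silhouette with two discs (top/bottom of flange)
g=cv2.cvtColor(c['pixels'],cv2.COLOR_RGB2GRAY)
m=np.uint8(g<30); n,l,s,ce=cv2.connectedComponentsWithStats(m[135:265,170:300]); print(s[l[75,50]],ce[l[75,50]])
for z in(.1715,.176,.1805): print(z,onz(c,224.1,210.3,z))
b=dict(np.load('pics/t0.npz')); print(onz(b,247.3,244.8,.185))
mk=[(210,392),(283,418)]
p=[onz(c,170+u/4.5,135+v/4.5,.2105) for u,v in mk]; print(p, 'tick mid',(p[0]+p[1])/2)
o=readout.get_obs(); M=R.from_quat(o['tool_rot']).as_matrix(); print(M.round(3))
E
```

```text
[   9   31   91   89 6001] [54.06765539 74.76987169]
0.1715 [0.526959   0.19645774 0.1715    ]
0.176 [0.52562796 0.19616822 0.176     ]
0.1805 [0.52429692 0.1958787  0.1805    ]
[0.52274408 0.19458125 0.185     ]
[array([0.52429808, 0.19870585, 0.2105    ]), array([0.51642531, 0.20744799, 0.2105    ])] tick mid [0.5203617  0.20307692 0.2105    ]
[[-0.462 -0.887  0.003]
 [-0.887  0.462 -0.004]
 [ 0.003 -0.004 -1.   ]]
```

jog_arm([
  {"x": 5,"y": -36,"z": 0,"spin": 0,"fingers": -1},
  {"x": 10,"y": -72,"z": 30,"spin": 0,"fingers": -1},
  {"x": 10,"y": -72,"z": 80,"spin": 0,"fingers": -1},
  {"x": 10,"y": -72,"z": 80,"spin": 0,"fingers": -1},
])

```text
clock: 1.65
eef_pos: [0.5191, 0.1945, 0.2556]
tool_rot: [-0.516, 0.857, 0.001, -0.007]
ft_force: [-0.0, -0.1, -0.2]
grip_width: 0.0851
grasp_force: 0.0
```

```bash
python3 - <<'E'
from h import *
o=readout.get_obs(); c=snap('wrist','w1'); print(o['eef_pos'],o['joint_pos'],ray(c,320,240)[0])
im=np.clip(c['pixels'][:,:,::-1].astype(float)*1.8,0,255).astype(np.uint8).copy()
th=np.linspace(0,2*np.pi,60)
for r,z,col in((.023,.2105,(0,0,255)),(.0345,.1805,(0,255,0))):
    p=proj(c,np.c_[.5245+r*np.cos(th),.195+r*np.sin(th),0*th+z])
    cv2.polylines(im,[p.astype(np.int32)],True,col,1)
cv2.imwrite('pics/c2.png',im)
E
```

```text
[0.51905512 0.19450804 0.25564013] [ 3.58467693e-01  3.53341584e-01  2.22787154e-01  1.45383937e+00
  1.28736172e-04 -7.25009423e-01] [0.48976917 0.13425559 0.39984545]
```

View pics/c2.png

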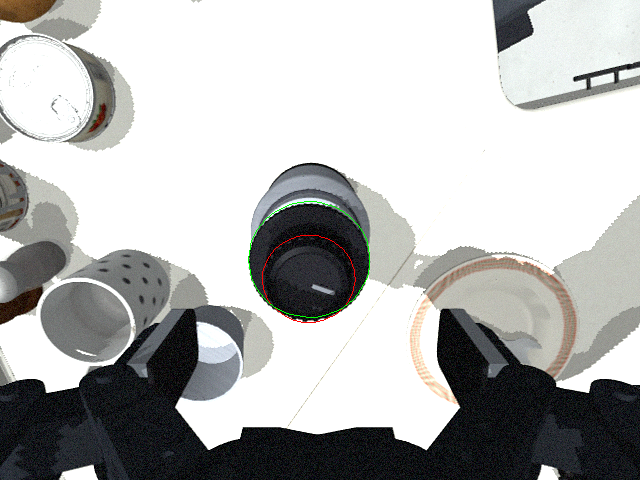

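The view matches the predicted circles: knob at about (309,283), flange centre at about (309,260). The arm was still settling. Next I descend.

jog_arm([
  {"x": 0,"y": 0,"z": 20,"spin": 0,"fingers": -1},
  {"x": 0,"y": 0,"z": 40,"spin": 0,"fingers": -1},
  {"x": 0,"y": 0,"z": 60,"spin": 0,"fingers": -1},
  {"x": 0,"y": 0,"z": 60,"spin": 0,"fingers": -1},
  {"x": 0,"y": 0,"z": 60,"spin": 0,"fingers": -1},
  {"x": 0,"y": 0,"z": 60,"spin": 0,"fingers": -1},
])

```text
clock: 2.45
eef_pos: [0.5239, 0.1968, 0.2032]
tool_rot: [-0.516, 0.856, -0.0, 0.002]
ft_force: [0.4, 0.1, 0.4]
grip_width: 0.0852
grasp_force: 0.0
```

```bash
python3 - <<'E'
from h import *
from scipy.spatial.transform import Rotation as R
o=readout.get_obs(); M=R.from_quat(o['tool_rot']).as_matrix()
print(o['eef_pos'],o['joint_pos'],M.round(3),M.T@(np.array([.5245,.195,.182])-o['eef_pos']))
E
```

```text
[0.52386196 0.1968023  0.20323635] [ 3.59371978e-01  3.68858544e-01  1.09394246e-01  1.30788005e+00
 -1.64099741e-05 -7.25684311e-01] [[-0.467 -0.884  0.003]
 [-0.884  0.467  0.001]
 [-0.003 -0.002 -1.   ]] [ 0.00135056 -0.00135675  0.02123612]
```

jog_arm([
  {"x": 1,"y": -1,"z": 10,"spin": 0,"fingers": -1},
  {"x": 1,"y": -1,"z": 20,"spin": 0,"fingers": -1},
  {"x": 1,"y": -1,"z": 20,"spin": 0,"fingers": -1},
  {"x": 1,"y": -1,"z": 20,"spin": 0,"fingers": -1},
  {"x": 1,"y": -1,"z": 20,"spin": 0,"fingers": -0.3},
  {"x": 1,"y": -1,"z": 20,"spin": 0,"fingers": -0.3},
])

```text
clock: 3.2
eef_pos: [0.5234, 0.1949, 0.1815]
tool_rot: [-0.516, 0.856, -0.0, 0.0]
ft_force: [0.4, -0.4, 0.5]
grip_width: 0.0557
grasp_force: 0.0
```

```bash
python3 - <<'E'
from h import *
o=readout.get_obs(); c=snap('wrist','w2'); print(o['eef_pos'],o['grip_width'],o['ft_force'])
im=np.clip(c['pixels'][:,:,::-1].astype(float)*1.8,0,255).astype(np.uint8)
cv2.imwrite('pics/c3.png',cv2.resize(im[180:480,120:520],(800,600),interpolation=3))
E
```

```text
[0.52342974 0.19491796 0.18152009] 0.055687393183302646 [ 0.42279644 -0.38612317  0.47661262]
```

View pics/c3.png

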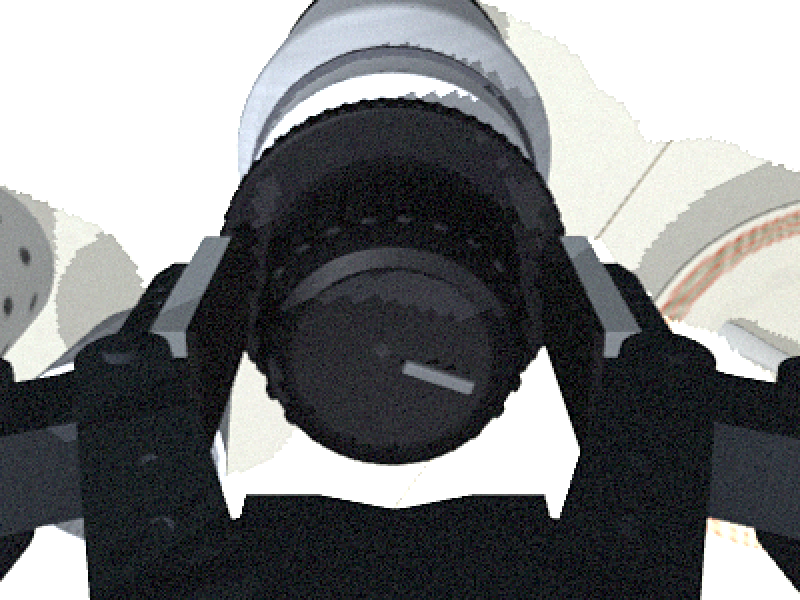

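The knob is centred between the pads at about (395,350), with the tick pointing right at (437,378) and no contact yet. Closing.

jog_arm([
  {"x": 0,"y": 0,"z": 0,"spin": 0,"fingers": 1},
  {"x": 0,"y": 0,"z": 0,"spin": 0,"fingers": 1},
  {"x": 0,"y": 0,"z": 0,"spin": 0,"fingers": 1},
  {"x": 0,"y": 0,"z": 0,"spin": 0,"fingers": 1},
])

```text
clock: 3.75
eef_pos: [0.5236, 0.1949, 0.1817]
tool_rot: [-0.516, 0.856, -0.0, 0.001]
ft_force: [-0.4, -0.5, 4.6]
grip_width: 0.0444
grasp_force: 61.0
```

jog_arm([
  {"x": 0,"y": 0,"z": -0.2,"spin": -8,"fingers": 1},
  {"x": 0,"y": 0,"z": -0.5,"spin": -16,"fingers": 1},
  {"x": 0,"y": 0,"z": -0.8,"spin": -24,"fingers": 1},
  {"x": 0,"y": 0,"z": -1.1,"spin": -32,"fingers": 1},
  {"x": 0,"y": 0,"z": -1.3,"spin": -40,"fingers": 1},
  {"x": 0,"y": 0,"z": -1.3,"spin": -40,"fingers": 1},
])

```text
clock: 4.5
eef_pos: [0.5243, 0.195, 0.1832]
tool_rot: [0.777, -0.629, 0.001, -0.001]
ft_force: [3.3, -0.1, 3.0]
grip_width: 0.0443
grasp_force: 61.1
```

```bash
cat > st.py <<'E'
from h import *
o=readout.get_obs(); q=o['tool_rot']
print(o['clock'],(o['eef_pos']*1e3).round(2),'yaw',np.degrees(2*np.arctan2(q[0],q[1])).round(2),'j6',o['joint_pos'][5].round(3),o['ft_force'].round(1),'Tz',o['ft_torque'].round(2),'w',round(o['grip_width']*1e3,1))
E
python3 st.py
```

```text
4.5 [524.3  194.95 183.15] yaw 257.95 j6 -1.425 [ 3.3 -0.1  3. ] Tz [-0.09 -0.53  0.06] w 44.3
```

jog_arm([
  {"x": 0,"y": 0,"z": -0.1,"spin": -5,"fingers": 1},
  {"x": 0,"y": 0,"z": -0.1,"spin": -5,"fingers": 1},
  {"x": 0,"y": 0,"z": -0.1,"spin": -5,"fingers": 1},
])

```text
clock: 4.88
eef_pos: [0.5242, 0.1951, 0.1833]
tool_rot: [0.804, -0.595, 0.001, -0.001]
ft_force: [2.8, -0.3, 5.5]
grip_width: 0.0445
grasp_force: 61.2
```

jog_arm([
  {"x": 0,"y": 0,"z": -0.1,"spin": -5,"fingers": 1},
  {"x": 0,"y": 0,"z": -0.1,"spin": -5,"fingers": 1},
  {"x": 0,"y": 0,"z": -0.1,"spin": -5,"fingers": 1},
])

```text
clock: 5.25
eef_pos: [0.5236, 0.1953, 0.1834]
tool_rot: [0.829, -0.559, 0.0, -0.001]
ft_force: [2.7, 2.0, 6.0]
grip_width: 0.0444
grasp_force: 61.4
```

jog_arm([
  {"x": 0,"y": 0,"z": -0.15,"spin": -5,"fingers": 1},
  {"x": 0,"y": 0,"z": -0.15,"spin": -5,"fingers": 1},
  {"x": 0,"y": 0,"z": -0.15,"spin": -5,"fingers": 1},
])

```text
clock: 5.62
eef_pos: [0.5236, 0.1953, 0.1834]
tool_rot: [0.853, -0.522, 0.0, -0.001]
ft_force: [2.4, 0.3, 5.5]
grip_width: 0.0448
grasp_force: 61.3
```

jog_arm([
  {"x": 0,"y": 0,"z": -0.15,"spin": -5,"fingers": 1},
  {"x": 0,"y": 0,"z": -0.15,"spin": -5,"fingers": 1},
  {"x": 0,"y": 0,"z": -0.15,"spin": -5,"fingers": 1},
])

```text
clock: 6.0
eef_pos: [0.5236, 0.1952, 0.1836]
tool_rot: [0.875, -0.484, 0.0, -0.001]
ft_force: [2.8, 0.5, 5.6]
grip_width: 0.0441
grasp_force: 61.3
```

jog_arm([
  {"x": 0,"y": 0,"z": -0.15,"spin": -5,"fingers": 1},
  {"x": 0,"y": 0,"z": -0.15,"spin": -5,"fingers": 1},
  {"x": 0,"y": 0,"z": -0.15,"spin": -5,"fingers": 1},
])

```text
clock: 6.38
eef_pos: [0.5236, 0.1951, 0.1835]
tool_rot: [0.895, -0.446, 0.0, -0.001]
ft_force: [3.7, 0.9, 5.4]
grip_width: 0.0446
grasp_force: 61.2
```

jog_arm([
  {"x": 0,"y": 0,"z": -0.15,"spin": -5,"fingers": 1},
  {"x": 0,"y": 0,"z": -0.15,"spin": -5,"fingers": 1},
  {"x": 0,"y": 0,"z": -0.15,"spin": -5,"fingers": 1},
])

```text
clock: 6.75
eef_pos: [0.5231, 0.1949, 0.1827]
tool_rot: [0.914, -0.406, -0.0, 0.0]
ft_force: [3.0, 2.0, 1.1]
grip_width: 0.0446
grasp_force: 61.1
```

```bash
python3 st.py
```

```text
6.75 [523.08 194.88 182.75] yaw 227.95 j6 -1.948 [3.  2.  1.1] Tz [ 0.55 -0.87  0.01] w 44.6
```

The upward force fell from 5.4 to 1.1 N and the tool sank 0.8 mm at about 70° of back-turn, so it has reached the thread start. I'll lower gently.

jog_arm([
  {"x": 0,"y": 0,"z": 1,"spin": 0,"fingers": 1},
  {"x": 0,"y": 0,"z": 2,"spin": 0,"fingers": 1},
  {"x": 0,"y": 0,"z": 2,"spin": 0,"fingers": 1},
  {"x": 0,"y": 0,"z": 2,"spin": 0,"fingers": 1},
])

```text
clock: 7.25
eef_pos: [0.5231, 0.1948, 0.1811]
tool_rot: [0.914, -0.406, -0.0, 0.0]
ft_force: [3.3, 2.0, -0.5]
grip_width: 0.0445
grasp_force: 61.1
```

```bash
python3 st.py
```

```text
7.25 [523.12 194.84 181.13] yaw 227.86 j6 -1.95 [ 3.3  2.  -0.5] Tz [ 0.55 -0.8   0.04] w 44.5
```

jog_arm([
  {"x": 0,"y": 0,"z": 1,"spin": 0,"fingers": 1},
  {"x": 0,"y": 0,"z": 2,"spin": 0,"fingers": 1},
  {"x": 0,"y": 0,"z": 2,"spin": 0,"fingers": 1},
])

```text
clock: 7.62
eef_pos: [0.5232, 0.1948, 0.1792]
tool_rot: [0.914, -0.406, -0.0, 0.0]
ft_force: [2.6, 2.8, -0.4]
grip_width: 0.0446
grasp_force: 61.0
```

jog_arm([
  {"x": 0,"y": 0,"z": 1,"spin": 0,"fingers": 1},
  {"x": 0,"y": 0,"z": 1,"spin": 0,"fingers": 1},
  {"x": 0,"y": 0,"z": 1,"spin": 0,"fingers": 1},
])

```text
clock: 8.0
eef_pos: [0.5232, 0.1948, 0.1783]
tool_rot: [0.914, -0.406, -0.0, 0.0]
ft_force: [2.5, 2.1, -0.0]
grip_width: 0.0445
grasp_force: 61.0
```

jog_arm([
  {"x": 0,"y": 0,"z": 0,"spin": 0,"fingers": -0.3},
  {"x": 0,"y": 0,"z": 0,"spin": 0,"fingers": -0.3},
  {"x": 0,"y": 0,"z": 0,"spin": 0,"fingers": -0.3},
  {"x": 0,"y": 0,"z": 0,"spin": 0,"fingers": -0.3},
])

```text
clock: 8.5
eef_pos: [0.523, 0.1946, 0.1782]
tool_rot: [0.914, -0.406, -0.0, 0.0]
ft_force: [-0.0, -0.8, 0.3]
grip_width: 0.0555
grasp_force: 0.0
```

```bash
python3 st.py; python3 - <<'E'
from h import *
c=snap('wrist','w3'); s=snap('scene','s3')
im=np.clip(c['pixels'][:,:,::-1].astype(float)*1.8,0,255).astype(np.uint8)
a=cv2.resize(im[180:480,120:520],(400,300)); 
b=cv2.resize(s['pixels'][170:290,215:295,::-1],(400,600),interpolation=3)
o=np.zeros((600,800,3),np.uint8);o[:300,:400]=a;o[:,400:]=b
d=dict(np.load('pics/w2.npz'));i2=np.clip(d['pixels'][:,:,::-1].astype(float)*1.8,0,255).astype(np.uint8)
o[300:,:400]=cv2.resize(i2[180:480,120:520],(400,300))
cv2.imwrite('pics/c4.png',o)
E
```

```text
8.5 [522.99 194.65 178.23] yaw 227.85 j6 -1.95 [-0.  -0.8  0.3] Tz [ 0.   -0.01  0.02] w 55.5
```

View pics/c4.png

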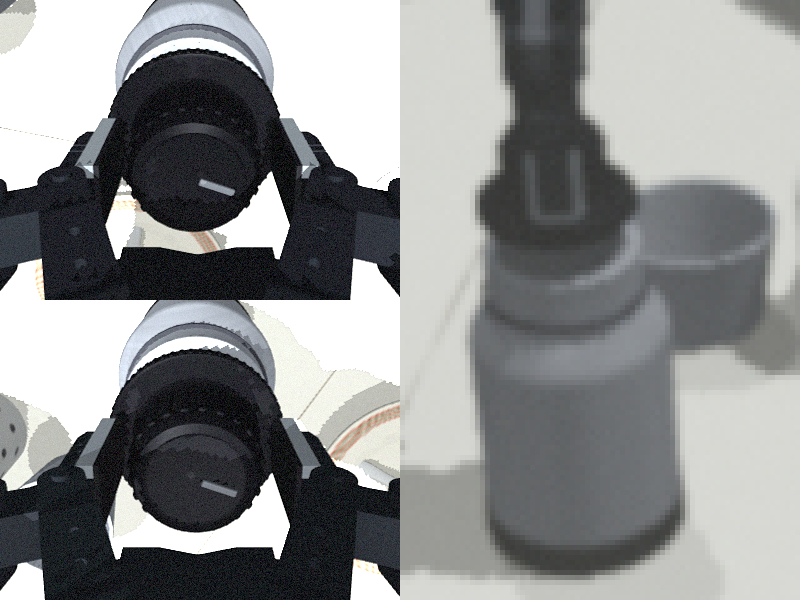

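The crops show the tick in the same place relative to the pads as before, though the tool is 3.3 mm lower and turned 70°. That agrees with a drop (+2.3 − 6 = −3.7 mm), and the flask is upright. A quick tick measurement will confirm the height.

```bash
python3 - <<'E'
from h import *
for f in('w2','w3'):
    c=dict(np.load(f'pics/{f}.npz')); g=cv2.cvtColor(c['pixels'],7).astype(float)[340:400,300:375]; g=cv2.GaussianBlur(g,(0,0),.8)
    n,l,s,ce=cv2.connectedComponentsWithStats(np.uint8(g>45)); k=[(s[i][4],(ce[i]+[300,340]).round(2)) for i in range(1,n) if s[i][4]>25]; print(f,k)
    ax=np.array([.5240,.195]); R=cv2.Rodrigues(c['rvec'])[0]; print(-R.T@c['tvec'].ravel())
    for z in(.2035,.2065,.2115): print(z,proj(c,[*ax,z]))
    # radius of tick about axis for each assumed height
    if k: print([(z,np.hypot(*(onz(c,*k[0][1],z)[:2]-ax)).round(4)) for z in(.204,.206,.208,.210,.212)])
E
```

```text
w2 [(np.int32(248), array([338.76, 368.45])), (np.int32(199), array([368.21, 392.35]))]
[0.49232369 0.13394899 0.32500848]
0.2035 [[318.50709842 342.72180524]]
0.2065 [[318.53846102 347.3482605 ]]
0.2115 [[318.59387629 355.52284785]]
[(0.204, np.float64(0.0118)), (0.206, np.float64(0.0107)), (0.208, np.float64(0.0096)), (0.21, np.float64(0.0086)), (0.212, np.float64(0.0078))]
w3 [(np.int32(267), array([336.11, 367.08])), (np.int32(276), array([367.28, 390.9 ]))]
[0.57037166 0.14359684 0.32170729]
0.2035 [[316.61537888 349.06621937]]
0.2065 [[316.60605546 353.9424804 ]]
0.2115 [[316.58955881 362.57041801]]
[(0.204, np.float64(0.0091)), (0.206, np.float64(0.0082)), (0.208, np.float64(0.0073)), (0.21, np.float64(0.0066)), (0.212, np.float64(0.0062))]
```

The stopper is about 4 mm lower than at the start, so it has dropped and settled. I'll regrip and screw forward, following 12 mm per turn.

jog_arm([
  {"x": 0,"y": 0,"z": 0,"spin": 0,"fingers": 1},
  {"x": 0,"y": 0,"z": 0,"spin": 0,"fingers": 1},
  {"x": 0,"y": 0,"z": 0,"spin": 0,"fingers": 1},
  {"x": 0,"y": 0,"z": 0,"spin": 0,"fingers": 1},
  {"x": 0,"y": 0,"z": 0,"spin": 5,"fingers": 1},
  {"x": 0,"y": 0,"z": 0,"spin": 10,"fingers": 1},
  {"x": 0,"y": 0,"z": 0.2,"spin": 20,"fingers": 1},
  {"x": 0,"y": 0,"z": 0.2,"spin": 20,"fingers": 1},
])

```text
clock: 9.6
eef_pos: [0.5232, 0.1948, 0.1781]
tool_rot: [0.83, -0.557, -0.0, 0.0]
ft_force: [0.7, -0.1, 1.1]
grip_width: 0.0449
grasp_force: 61.2
```

```bash
python3 st.py
```

```text
9.6 [523.15 194.8  178.12] yaw 247.74 j6 -1.603 [ 0.7 -0.1  1.1] Tz [ 0.09 -0.14  0.01] w 44.9
```

jog_arm([
  {"x": 0,"y": 0,"z": 0.4,"spin": 10,"fingers": 1},
  {"x": 0,"y": 0,"z": 0.7,"spin": 20,"fingers": 1},
  {"x": 0,"y": 0,"z": 1.0,"spin": 30,"fingers": 1},
  {"x": 0,"y": 0,"z": 1.4,"spin": 40,"fingers": 1},
  {"x": 0,"y": 0,"z": 1.7,"spin": 50,"fingers": 1},
  {"x": 0,"y": 0,"z": 2.1,"spin": 60,"fingers": 1},
  {"x": 0,"y": 0,"z": 2.4,"spin": 70,"fingers": 1},
  {"x": 0,"y": 0,"z": 2.8,"spin": 80,"fingers": 1},
])

```text
clock: 10.6
eef_pos: [0.5219, 0.196, 0.1753]
tool_rot: [-0.276, 0.961, 0.002, -0.001]
ft_force: [-2.5, 2.9, 1.9]
grip_width: 0.0445
grasp_force: 61.3
```

```bash
python3 st.py
```

```text
10.6 [521.91 196.03 175.27] yaw -32.08 j6 -0.203 [-2.5  2.9  1.9] Tz [0.9  0.69 0.06] w 44.5
```

jog_arm([
  {"x": 0,"y": 0,"z": 0.4,"spin": 10,"fingers": 1},
  {"x": 0,"y": 0,"z": 0.7,"spin": 20,"fingers": 1},
  {"x": 0,"y": 0,"z": 1.0,"spin": 30,"fingers": 1},
  {"x": 0,"y": 0,"z": 1.4,"spin": 40,"fingers": 1},
  {"x": 0,"y": 0,"z": 1.7,"spin": 50,"fingers": 1},
  {"x": 0,"y": 0,"z": 2.0,"spin": 60,"fingers": 1},
  {"x": 0,"y": 0,"z": 2.4,"spin": 70,"fingers": 1},
  {"x": 0,"y": 0,"z": 2.7,"spin": 80,"fingers": 1},
])

```text
clock: 11.6
eef_pos: [0.5229, 0.197, 0.1729]
tool_rot: [0.406, 0.914, 0.002, -0.001]
ft_force: [-0.6, 5.1, 0.8]
grip_width: 0.0445
grasp_force: 61.3
```

```bash
python3 st.py
```

```text
11.6 [522.92 197.02 172.95] yaw 47.89 j6 1.194 [-0.6  5.1  0.8] Tz [1.27 0.07 0.07] w 44.5
```

jog_arm([
  {"x": 0,"y": 0,"z": 0.4,"spin": 10,"fingers": 1},
  {"x": 0,"y": 0,"z": 0.8,"spin": 20,"fingers": 1},
  {"x": 0,"y": 0,"z": 1.2,"spin": 30,"fingers": 1},
  {"x": 0,"y": 0,"z": 1.6,"spin": 40,"fingers": 1},
  {"x": 0,"y": 0,"z": 1.9,"spin": 50,"fingers": 1},
  {"x": 0,"y": 0,"z": 2.2,"spin": 60,"fingers": 1},
  {"x": 0,"y": 0,"z": 2.6,"spin": 70,"fingers": 1},
  {"x": 0,"y": 0,"z": 2.9,"spin": 80,"fingers": 1},
])

```text
clock: 12.6
eef_pos: [0.5244, 0.1958, 0.1702]
tool_rot: [0.899, 0.439, 0.002, -0.0]
ft_force: [3.4, 2.7, 1.6]
grip_width: 0.0446
grasp_force: 61.2
```

jog_arm([
  {"x": 0,"y": 0,"z": 0,"spin": 0,"fingers": 1},
  {"x": 0,"y": 0,"z": 0,"spin": 0,"fingers": 1},
])

```text
clock: 12.85
eef_pos: [0.5239, 0.1956, 0.1702]
tool_rot: [0.897, 0.441, 0.001, -0.0]
ft_force: [3.1, 3.3, 0.8]
grip_width: 0.0442
grasp_force: 61.2
```

```bash
python3 st.py
```

```text
12.85 [523.91 195.59 170.16] yaw 127.63 j6 2.584 [3.1 3.3 0.8] Tz [ 0.82 -0.73 -0.04] w 44.2
```

jog_arm([
  {"x": 0,"y": 0,"z": 0,"spin": 0,"fingers": -0.3},
  {"x": 0,"y": 0,"z": 0,"spin": 0,"fingers": -0.3},
  {"x": 0,"y": 0,"z": 0,"spin": 0,"fingers": -0.3},
  {"x": 0,"y": 0,"z": 0,"spin": 0,"fingers": -0.3},
])

```text
clock: 13.35
eef_pos: [0.523, 0.1945, 0.1695]
tool_rot: [0.898, 0.44, -0.0, 0.0]
ft_force: [0.1, 0.7, -0.1]
grip_width: 0.0556
grasp_force: 0.0
```

```bash
python3 st.py; cat > tick.py <<'E'
import sys; from h import *
def tick(c,zk):
    g=cv2.GaussianBlur(cv2.cvtColor(c['pixels'],7).astype(np.float32),(0,0),.8)
    ctr=proj(c,[.5237,.195,zk])[0]
    m=np.uint8(g>45); Y,X=np.mgrid[:480,:640]; m[np.hypot(X-ctr[0],Y-ctr[1])>45]=0
    n,l,s,ce=cv2.connectedComponentsWithStats(m); best=None
    for i in range(1,n):
        if 40<s[i][4]<400:
            p=np.argwhere(l==i)[:,::-1]; r=cv2.minAreaRect(p.astype(np.float32)); 
            b=cv2.boxPoints(r); e=b[1]-b[0] if np.linalg.norm(b[1]-b[0])>np.linalg.norm(b[2]-b[1]) else b[2]-b[1]
            P=[onz(c,*(np.array(r[0])+s_*e/2),zk) for s_ in(-1,1)]; d=(P[1]-P[0])[:2]
            print('px',np.round(r[0],1),'size',np.round(r[1],1),'len mm',round(np.linalg.norm(d)*1e3,1),'dir mod180',round(np.degrees(np.arctan2(d[1],d[0]))%180,1),'mid',((P[0]+P[1])/2)[:2].round(4))
if __name__=='__main__':
    for a in sys.argv[1:]:
        f,z=a.split(':'); c=dict(np.load(f'pics/{f}.npz')) if f in('w0','w1','w2','w3') else snap('wrist',f); print(f); tick(c,float(z))
E
python3 tick.py w2:.2107 w3:.207 w4:.1984
```

```text
13.35 [522.98 194.55 169.5 ] yaw 127.84 j6 2.588 [ 0.1  0.7 -0.1] Tz [ 0.05 -0.01  0.01] w 55.6
w2
px [338.7 368.4] size [36.4  6.6] len mm 11.9 dir mod180 131.5 mid [0.5207 0.2026]
w3
px [336.3 367.2] size [36.7  7.3] len mm 12.1 dir mod180 21.5 mid [0.5162 0.1941]
w4
px [341.7 359.9] size [35.4  6.3] len mm 11.6 dir mod180 121.7 mid [0.5291 0.1881]
```

Tick directions confirm 70.0° back and 259.8° forward so far, with no slip. I'll spin the open gripper back 100°, regrip, and turn the last 100°.

jog_arm([
  {"x": 1,"y": 0,"z": 0,"spin": -10,"fingers": -0.3},
  {"x": 1.5,"y": 0,"z": 0,"spin": -20,"fingers": -0.3},
  {"x": 1.5,"y": 0,"z": 0,"spin": -30,"fingers": -0.3},
  {"x": 1.5,"y": 0,"z": 0,"spin": -40,"fingers": -0.3},
  {"x": 1.5,"y": 0,"z": 0,"spin": -50,"fingers": -0.3},
  {"x": 1.5,"y": 0,"z": 0,"spin": -60,"fingers": -0.3},
  {"x": 1.5,"y": 0,"z": 0,"spin": -70,"fingers": -0.3},
  {"x": 1.5,"y": 0,"z": 0,"spin": -80,"fingers": -0.3},
])

```text
clock: 14.4
eef_pos: [0.5241, 0.1959, 0.1697]
tool_rot: [0.403, 0.915, -0.0, -0.0]
ft_force: [0.9, -0.6, -0.1]
grip_width: 0.0557
grasp_force: 0.0
```

jog_arm([
  {"x": 0,"y": 0,"z": 0,"spin": -10,"fingers": -0.3},
  {"x": 0,"y": 0,"z": 0,"spin": -20,"fingers": -0.3},
  {"x": 0,"y": 0,"z": 0,"spin": -20,"fingers": -0.3},
  {"x": 0,"y": 0,"z": 0,"spin": -20,"fingers": 1},
  {"x": 0,"y": 0,"z": 0,"spin": -20,"fingers": 1},
  {"x": 0,"y": 0,"z": 0,"spin": -20,"fingers": 1},
  {"x": 0,"y": 0,"z": 0,"spin": -20,"fingers": 1},
])

```text
clock: 15.28
eef_pos: [0.5243, 0.196, 0.1701]
tool_rot: [0.241, 0.971, 0.0, 0.0]
ft_force: [-0.2, -0.3, 3.0]
grip_width: 0.0443
grasp_force: 61.1
```

```bash
python3 st.py; python3 tick.py w5:.1984
```

```text
15.275 [524.27 196.01 170.07] yaw 27.87 j6 0.844 [-0.2 -0.3  3. ] Tz [-0.11  0.19 -0.08] w 44.3
w5
px [304.5 371.8] size [ 8.3 34.7] len mm 12.4 dir mod180 121.5 mid [0.5294 0.1892]
```

jog_arm([
  {"x": 0,"y": 0,"z": 0.3,"spin": 10,"fingers": 1},
  {"x": 0,"y": 0,"z": 0.6,"spin": 20,"fingers": 1},
  {"x": 0,"y": 0,"z": 1.0,"spin": 30,"fingers": 1},
  {"x": 0,"y": 0,"z": 1.3,"spin": 40,"fingers": 1},
  {"x": 0,"y": 0,"z": 1.6,"spin": 50,"fingers": 1},
  {"x": 0,"y": 0,"z": 2.0,"spin": 60,"fingers": 1},
  {"x": 0,"y": 0,"z": 2.3,"spin": 70,"fingers": 1},
  {"x": 0,"y": 0,"z": 2.6,"spin": 80,"fingers": 1},
])

```text
clock: 16.32
eef_pos: [0.5239, 0.1963, 0.1675]
tool_rot: [0.81, 0.587, 0.0, -0.0]
ft_force: [-2.5, -0.2, 4.2]
grip_width: 0.0443
grasp_force: 61.3
```

jog_arm([
  {"x": 0,"y": 0,"z": 0.3,"spin": 10,"fingers": 1},
  {"x": 0,"y": 0,"z": 0.6,"spin": 20,"fingers": 1},
  {"x": 0,"y": 0,"z": 0.6,"spin": 20,"fingers": 1},
  {"x": 0,"y": 0,"z": 0.6,"spin": 20,"fingers": 1},
])

```text
clock: 16.82
eef_pos: [0.5242, 0.1957, 0.1668]
tool_rot: [0.898, 0.441, -0.0, 0.0]
ft_force: [-1.4, -2.8, 4.8]
grip_width: 0.0445
grasp_force: 61.3
```

```bash
python3 st.py; python3 tick.py w6:.195; python3 - <<'E'
from h import *
s=snap('scene','s6');t=snap('top','t6')
a=dict(np.load('pics/s0.npz'))
o=np.zeros((600,800,3),np.uint8)
o[:,:400]=cv2.resize(s['pixels'][170:290,215:295,::-1],(400,600),interpolation=3)
o[:300,400:]=cv2.resize(t['pixels'][100:400,150:550,::-1],(400,300))
o[300:,400:]=cv2.resize(s['pixels'][170:470,100:500,::-1],(400,300))
cv2.imwrite('pics/c6.png',o)
E
```

```text
16.825 [524.18 195.74 166.79] yaw 127.73 j6 2.587 [-1.4 -2.8  4.8] Tz [-0.34  0.32 -0.01] w 44.5
w6
px [305.1 371.9] size [ 7.2 33. ] len mm 11.9 dir mod180 21.6 mid [0.5179 0.1927]
```

View pics/c6.png

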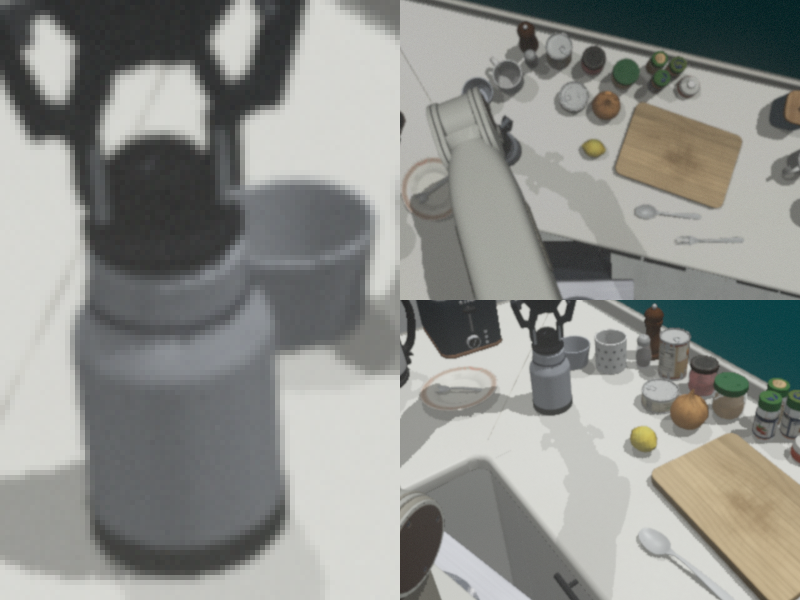

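The final views show the stopper low in the neck with a small gap left, and the flask upright with its edges at the same pixels as before. The things around it look untouched. The tick direction is 21.6° against a target of 21.5°, so that is one full turn.

```bash
python3 -c "
from workcell import bot
print(bot.job_done())"
```

```text
the job is handed in; nothing more can be done
None
```

The job is handed in: I turned the stopper back 70° until it dropped at the thread start and let it settle. I then screwed it forward one full turn (359.9° by its tick mark, re-gripping once at about 260°), and the gripper is still holding it by the knob with the flask upright where it was.

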